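# Line up the bar pieces by height

### The arm

A 6-joint arm with a two-finger parallel gripper is mounted at the origin on a cart in front of the work surface, level with it; the furniture and walls round the work are solid. World frame = base frame: x ahead of the robot, y to its left, z up, the work surface at z = 0. Lengths are in mm, angles in rad, forces in N, time in s.
With the tool pointing down it reaches from about 275 to 1000 mm from the base axis. Payload 8.4 kg.
Tool frame: the origin (TCP) lies at the very end of the fingers, on their centre line; the grasp point (between the pads) lies 19 mm behind it; z points along the fingers, y is the line along which they close (so a half turn about z gives the same grasp; the last joint's range is limited). The gripper opens to 85 mm and grips with 20 to 120 N. Pads are 22 mm wide; open, the fingers measure 114 mm over their backs; the gripper's body (76 mm by 85 mm) begins 54 mm behind the grasp point. The pads swing forward as they close: fully open they stand 13 mm farther back than shut.
Start: joints at [-1.211, 0.353, 1.633, -0, 1.155, -0.002], TCP at [221.223, -584.541, 231.281] pointing down, gripper open.
Joint ranges: [-2.63, 2.63], [-0.92, 2.1], [0.06, 2.66], [-1.3, 4.44], [0, 2.69], [-3.02, 3.02]. Speed limits (rad/s): [2.22, 2.22, 2.79, 3.14, 3.14, 3.14].

### API

Orientations are given as [roll, pitch, yaw] about the fixed x, y, z axes, in that order (R = Rz(yaw) Ry(pitch) Rx(roll)).
In Python, from rig import sensors, grab_frame, camera_params, order gives the robot as it stands. The module is installed in compiled form; this text tells all that it offers.
- The arm moves only by the tool move_arm, never from a script. Its argument "motion" is a list of rows, each a list of 7 numbers: the turn, a rotation vector about the tool's x, y, z in a scale on which 1.0 is 4 rad, then the shift along the tool's x, y, z in shares of 100 cm (1.0 is 100 cm), then the finger opening in m, from 0 to 0.0854. A call has 1 to 8 rows; each row is the pose to reach, as a shift and turn from the pose commanded when the call began, along the tool's axes at that moment; what a row does not reach only later rows make up. A row lasts 1/8 s, in which the tool goes at most 62.5 mm and 10.7 degrees, less where a joint would pass 70% of its speed; a pose out of reach is approached as far as the arm can. A shift or turn number past 1, either way, is cut back to 1. A call with a gripper value outside its range is refused whole. The fingers move at their own pace and stop on an object; "grip_force" is the grip in N (left out, the last holds). Time passes only in rows, so rows that repeat a pose let the fingers close. It gives the time, the measured TCP pose, the force, the opening and the grip force at its end, in the units of the state.
- sensors.sense(): the state, without advancing time (a new reading comes with each control period).
- grab_frame(name): name is "scene" or "top" or "wrist"; returns (picture, depth): 420x560x3 uint8, red, green, blue; 420x560 float32, mm along the optical axis (not along the pixel's ray), 0 where there is no reading.
- camera_params(name): a dict with "camera_matrix" (3x3 intrinsics, pixels), "k1" (the pictures are not rectified: a ray, as slopes to the right and down, at radius r is drawn at 1 + k1 r^2 times it, then the intrinsics apply), "world_from_camera" (4x4, takes a point from camera to world coordinates). Camera axes: x right, y down, z forward; pixel columns grow to the right and rows downward; lengths in mm; the calibration is good to about 2 mm. A picture is of the moment at which its call begins: read the wrist's pose just before it. camera_params takes no time and is no camera call; for the wrist camera it gives the pose at the moment of the call.
- order.sign_off(): hands the job in; it is judged then, once.
The state is a dict: "clock": time; "qpos": joint angles; "qvel": joint speeds; "joint_efforts": joint torques, N m; "eef_pos": TCP position; "tcp_rot": TCP orientation; "contact_force": force on the tool from outside, world axes, zero at the start; "wrist_torque": the same for the moment, N m; "opening": opening from 0.0 (shut) to 1.0 (fully open); "grasp_force": force on a finger pad.
Only numpy, scipy, OpenCV 4.12 (cv2) and the standard library are available. Lean on these libraries where they do the work, as an engineer would, in place of code of your own. Each camera call takes 0.05 s, during which the arm holds its last target. There are 200 camera calls.

### The job

Set out the four bar pieces (jigger, bottle stopper, wine cork, tea light) by height on the rail: the tallest on the cork disc at the end of the rail nearest the round wooden salt box, then falling in height along the rail to the shortest at the other end. Set each in the middle of its own disc the way up it stands now (the cork stays lying on its side), let go of it, and do not knock any piece over.

Things in the scene. Friction and masses are not known exactly. Their poses are not given: they have to be found in the camera images.
- jigger: brass hourglass jigger, 91 mm tall, at most 44 mm across; stands on its wide cup. Solid to the touch, about 40 mm across near the upper rim; grasp it across the upper cup, about 75 mm up. About 0.12 kg. Round, so any yaw may be grasped. Loose, stands upright on the worktop at the start. Origin: centre of its underside, z up. 
- bottle_stopper: bottle stopper, 51 mm tall, standing on its brass knob (35 mm across, 22 mm high), black rubber cone above (at most 22 mm across, 22 to 51 mm up). Grasp it across the cone. About 0.07 kg. Round, so any yaw may be grasped. Loose, stands upright on the worktop at the start. Origin: centre of its underside, z up. 
- cork: plain wine cork lying on its side, 45 mm long (its y axis), 23 mm across (its x axis) and so 23 mm high as it lies, about 15 g; it does not roll. Grasp it across its 23 mm. Loose, lies on the worktop with its length roughly square to the worktop's front edge. Origin: centre of its underside, z up.
- tea_light: tea light candle in a plain metal cup, 38 mm across and 15 mm tall, about 15 g. Grasp it across the outside with the fingertips. Round, so any yaw may be grasped. Loose, stands upright on the worktop at the start. Origin: centre of its underside, z up. 
- seat_a: First disc from the left: cork disc, 54 mm across, 3 mm thick, fixed on a low dark wooden rail (60 x 295 mm, brass end caps, top 10 mm above the worktop); four alike discs in a straight row at 75 mm pitch. Origin: centre of its underside; its top is 13 mm above the worktop. z up, y along the row to the left as the robot sees it, x across the row away from the robot.
- seat_b: Second disc from the left: cork disc, 54 mm across, 3 mm thick, fixed on a low dark wooden rail (60 x 295 mm, brass end caps, top 10 mm above the worktop); four alike discs in a straight row at 75 mm pitch. Origin: centre of its underside; its top is 13 mm above the worktop. z up, y along the row to the left as the robot sees it, x across the row away from the robot.
- seat_c: Third disc from the left: cork disc, 54 mm across, 3 mm thick, fixed on a low dark wooden rail (60 x 295 mm, brass end caps, top 10 mm above the worktop); four alike discs in a straight row at 75 mm pitch. Origin: centre of its underside; its top is 13 mm above the worktop. z up, y along the row to the left as the robot sees it, x across the row away from the robot.
- seat_d: Fourth disc from the left (the right-hand end): cork disc, 54 mm across, 3 mm thick, fixed on a low dark wooden rail (60 x 295 mm, brass end caps, top 10 mm above the worktop); four alike discs in a straight row at 75 mm pitch. Origin: centre of its underside; its top is 13 mm above the worktop. z up, y along the row to the left as the robot sees it, x across the row away from the robot.
- salt_cellar: round wooden salt box with a lid, 84 x 94 mm, 58 mm tall, fixed, beyond either the left or the right end of the rail: the tallest piece goes to that end (a pinch bowl, 31 mm tall, stands beyond the other end). Origin: centre of its underside. Round about: wall cabinets hang 0.46 m over the worktop, some 85 mm behind the pieces; a wall stands 0.1 m beyond the rail's right end.

How it is judged:
By the outcome, as a careful person would: the job done as asked, in the order asked, and still so for the second after the job is handed in, with the robot touching nothing.
It also fails if it takes over 115 s, if anything falls off the work surface, if the arm or the gripper's body presses on something with over 40 N, if the wrist force passes 120 N, or if a joint passes its speed limit or range.

## Working session

There is one attempt and no reset: what is moved stays moved. The work goes in short steps, Python scripts to look and compute and a tool call to move; the robot and the scene stay as the last step left them, time stands still between calls to the robot, and variables do not carry over. Pictures are saved under pics/ and viewed, at most 14 in all, crops included, and the job is handed in when it is done.

Besides the shell and the picture viewer there is one more tool, called after "Emit:" as name(argument=value, ...) on one line, values as JSON. move_arm: Moves the arm, as the interface text tells. Its arguments: {"type":"object","properties":{"motion":{"type":"array","items":{"type":"array","items":{"type":"number"}}},"grip_force":{"type":"number"}},"required":["motion"]}

```bash
mkdir -p pics
python3 - <<'E'
from rig import sensors, grab_frame, camera_params
import cv2,numpy as np
s=sensors.sense();print(s)
for n in("scene","top"):
    p,d=grab_frame(n);cv2.imwrite(f"pics/{n}0.png",p[:,:,::-1]);np.save(f"{n}0.npy",d);c=camera_params(n);print(n,c)
E
```

```text
{'clock': 0.0, 'qpos': array([-1.21140448e+00,  3.53657590e-01,  1.63412655e+00,  2.11571908e-05,
        1.15519287e+00, -2.40935559e-03]), 'qvel': array([ 0.00038117,  0.00028248, -0.00097665, -0.00125587,  0.00137059,
        0.00044467]), 'joint_efforts': array([-1.13382572e-03, -6.05248690e+01, -3.42065763e+01, -1.96760498e-04,
        9.27662681e-03,  7.46034999e-06]), 'eef_pos': array([ 221.06012789, -584.09792387,  230.55902656]), 'tcp_rot': array([-3.14020835e+00, -2.26796422e-05,  3.61792630e-01]), 'contact_force': array([-0.02911889, -0.40205985,  0.1315739 ]), 'wrist_torque': array([ 0.01243896, -0.01853092,  0.03648267]), 'grasp_force': 0.0, 'opening': 0.9987284056982011}
scene {'camera_matrix': array([[523.32398668,   0.        , 282.87508342],
       [  0.        , 523.32398668, 201.07211279],
       [  0.        ,   0.        ,   1.        ]]), 'k1': -0.057752391839309504, 'world_from_camera': array([[-8.16341163e-01, -3.56680845e-01,  4.54275116e-01,
         1.74245841e+01],
       [-5.77549049e-01,  4.97417240e-01, -6.47312278e-01,
         7.89682049e+02],
       [ 4.91961588e-03, -7.90793819e-01, -6.12062851e-01,
         6.92765306e+02],
       [ 0.00000000e+00,  0.00000000e+00,  0.00000000e+00,
         1.00000000e+00]])}
top {'camera_matrix': array([[486.44293503,   0.        , 281.82076355],
       [  0.        , 486.44293503, 211.7942391 ],
       [  0.        ,   0.        ,   1.        ]]), 'k1': -0.14449839722333263, 'world_from_camera': array([[-1.30682897e-03, -9.81355486e-01,  1.92197041e-01,
         2.70853308e+02],
       [-9.99990041e-01,  2.10263632e-03,  3.93667732e-03,
         1.04107550e+02],
       [-4.26740036e-03, -1.92189982e-01, -9.81348460e-01,
         1.23969032e+03],
       [ 0.00000000e+00,  0.00000000e+00,  0.00000000e+00,
         1.00000000e+00]])}
```

View pics/top0.png

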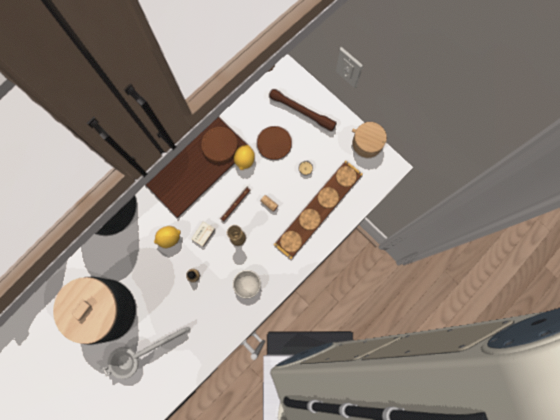

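View pics/scene0.png

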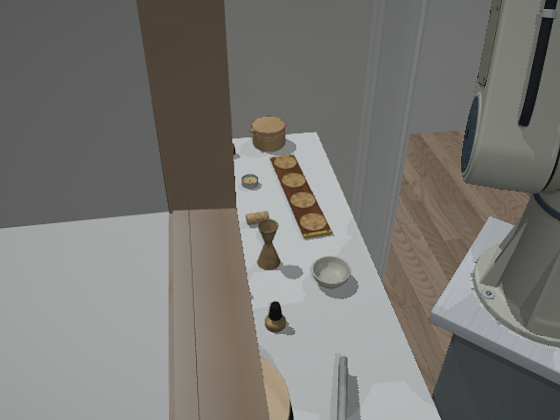

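The top view shows the rail from seat_a (291,240) to seat_d (346,176), with the salt box at the right end (369,140). So the order is jigger→d, stopper→c, cork→b, tea light→a. The pieces are the jigger (236,237), stopper (193,275), cork (269,203) and tea light (306,168). The scene view agrees.

```bash
cat > h.py <<'E'
import numpy as np,cv2
from rig import sensors, grab_frame, camera_params
def rays(c,uv):
    K=c["camera_matrix"];k=c["k1"];uv=np.asarray(uv,float).reshape(-1,2)
    # ray*(1+k r^2)=drawn -> invert via cv2
    return cv2.undistortPoints(uv.reshape(-1,1,2),K,np.array([k,0,0,0.]),None,None,None).reshape(-1,2)
def cloud(c,d):
    v,u=np.mgrid[:d.shape[0],:d.shape[1]];r=rays(c,np.c_[u.ravel(),v.ravel()])
    P=np.c_[r,np.ones(len(r))]*d.reshape(-1,1);T=c["world_from_camera"]
    return (P@T[:3,:3].T+T[:3,3]).reshape(*d.shape,3)
def onplane(c,uv,z):
    r=rays(c,uv);T=c["world_from_camera"];D=np.c_[r,np.ones(len(r))]@T[:3,:3].T
    return T[:3,3]+D*((z-T[2,3])/D[:,2])[:,None]
E
python3 - <<'E'
from h import *
for n,pts in(("top",dict(jig=(236,237),stop=(193,275),cork=(269,203),tea=(306,168),a=(291,240),b=(310,219),c=(328,198),d=(346,176),salt=(369,140),bowl=(247,285))),):
    c=camera_params(n);d=np.load(n+"0.npy");W=cloud(c,d);print('table',np.median(W[255:265,205:215,2]))
    im=cv2.imread(f"pics/{n}0.png")
    for k,(u,v) in pts.items():
        P=W[v-16:v+17,u-16:u+17].reshape(-1,3)
        zm=np.percentile(P[:,2],[50,98,100]);hi=P[(P[:,2]>zm[1]-8)]
        print(k,W[v,u].round(1),zm.round(1),hi.mean(0).round(1),np.ptp(hi,0).round(0),len(hi))
cv2.imwrite("pics/crop.png",cv2.resize(im[100:310,160:420],None,fx=3,fy=2.85,interpolation=cv2.INTER_CUBIC)[:600])
E
```

```text
table 0.0950862634757641
jig [438.3 220.6  66.2] [   1.4   91.8 1239.7] [423.1 206.9 253.5] [ 193.  139. 1156.] 70
stop [346.7 327.1  47.8] [3.0000e-01 5.0500e+01 1.2397e+03] [338.1 303.  209.3] [  86.  237. 1197.] 52
cork [533.1 141.9  18.4] [6.0000e-01 2.4600e+01 1.2397e+03] [530.5 142.7  40.3] [ 283.   61. 1223.] 131
tea [628.6  45.4  10.4] [8.0000e-01 1.3900e+01 1.2397e+03] [621.5  48.9  43.9] [ 397.   98. 1234.] 145
a [438.1  85.8  11.9] [  10.    17.4 1239.7] [440.   82.9  21.1] [ 209.   82. 1230.] 591
b [492.6  36.7  10.2] [  10.5   17.6 1239.7] [489.1  38.3  26.7] [ 264.  109. 1230.] 622
c [547.2 -10.5  13. ] [  10.2   17.4 1239.7] [547.5  -8.7  16.6] [ 320.  157. 1230.] 639
d [606.4 -59.   12. ] [   9.4   17.5 1239.7] [599.7 -52.8  19.9] [ 377.  206. 1230.] 537
salt [ 690.1 -115.5   56.8] [  55.6   62.9 1239.7] [ 696.2 -118.5   65.3] [ 464.  263. 1185.] 634
bowl [324.5 197.    7.3] [   6.6   32.  1239.7] [327.  196.9  54.9] [  90.  126. 1216.] 142
```

View pics/crop.png

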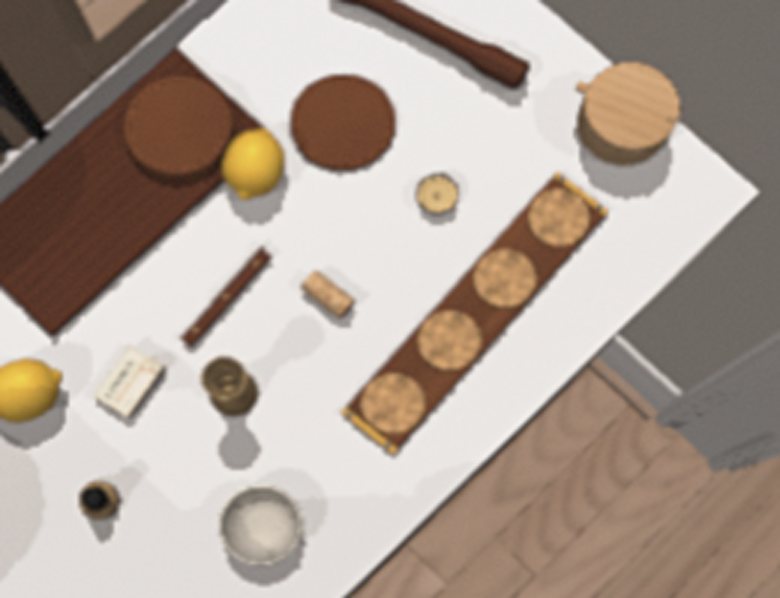

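The crop gives sharper positions in crop px. Discs: (392,403), (450,339), (504,277), (559,215). Jigger rim (229,378), stopper tip (97,497), cork (328,293) and tea light (437,195).

Run:
```python
from h import *
c=camera_params("top");W=cloud(c,np.load("top0.npy"))
f=lambda x,y:(160+(x+.5)/3-.5,100+(y+.5)/2.85-.5)
for k,x,y,z in[("a",392,403,13),("b",450,339,13),("c",504,277,13),("d",559,215,13),("jig",229,378,91),("stop",97,497,51),("cork",328,293,21),("tea",437,195,15)]:
    print(k,onplane(c,f(x,y),z).round(1))
e=onplane(c,[f(303,283),f(353,305)],20);print(e)
H=W.reshape(-1,3);m=(H[:,2]>20)&(H[:,2]<1100)
for y in range(-500,400,60):
    q=H[m&(abs(H[:,1]-y)<15)&(H[:,0]>180)]
    h,ed=np.histogram(q[:,0],bins=range(180,900,60));print(y,[int(q[(q[:,0]>=a)&(q[:,0]<a+60),2].max()) if n>3 else 0 for n,a in zip(h,ed)])
```

```text
a [[435.2  87.5  13. ]]
b [[493.1  37.7  13. ]]
c [[550.2  -9.7  13. ]]
d [[608.5 -59.   13. ]]
jig [[446.1 218.3  91. ]]
stop [[348.8 329.   51. ]]
cork [[533.9 141.8  21. ]]
tea [[627.   47.4  15. ]]
[[543.4172717  163.31720002  20.        ]
 [523.06385731 120.47288348  20.        ]]
-500 [0, 0, 0, 0, 0, 0, 0, 0, 0, 0, 0]
-440 [0, 0, 0, 0, 357, 0, 0, 0, 0, 0, 0]
-380 [0, 0, 0, 0, 455, 481, 0, 0, 0, 0, 0]
-320 [0, 0, 0, 0, 0, 581, 608, 0, 0, 0, 0]
-260 [0, 0, 0, 0, 0, 0, 0, 735, 0, 0, 0]
-200 [0, 0, 0, 0, 0, 0, 0, 0, 700, 0, 0]
-140 [0, 845, 0, 0, 0, 0, 0, 57, 64, 608, 0]
-80 [884, 876, 0, 0, 0, 0, 0, 0, 62, 424, 518]
-20 [763, 0, 0, 0, 0, 0, 0, 0, 0, 35, 470]
40 [598, 0, 0, 0, 0, 0, 0, 0, 0, 564, 516]
100 [0, 0, 0, 0, 0, 0, 0, 0, 567, 568, 505]
160 [0, 0, 34, 0, 0, 27, 27, 568, 568, 505, 504]
220 [0, 31, 33, 0, 94, 0, 569, 568, 505, 506, 506]
280 [0, 0, 0, 0, 0, 908, 866, 505, 505, 506, 505]
340 [42, 0, 54, 0, 924, 926, 0, 0, 0, 505, 505]
```

```bash
cat >> h.py <<'E'
from scipy.spatial.transform import Rotation as Ro
YAW=0.869
def go(x,y,z,yaw=YAW):
    s=sensors.sense();R=Ro.from_euler('xyz',s["tcp_rot"]);G=Ro.from_euler('xyz',[np.pi,0,yaw])
    print("turn",(R.inv()*G).as_rotvec().round(4),"shift",(R.inv().apply(np.array([x,y,z])-s["eef_pos"])/1000).round(4),"|",s["clock"],s["eef_pos"].round(1),s["tcp_rot"].round(3),"j",s["qpos"].round(2),"F",s["contact_force"].round(1),"op",round(s["opening"]*85.4,1),"g",s["grasp_force"])
E
python3 -c "
from h import *
go(430,170,231)"
```

```text
turn [-1.200e-03 -3.000e-04 -5.072e-01] shift [ 4.623e-01 -6.314e-01  4.000e-04] | 0.1 [ 221.1 -584.2  230.6] [-3.14  -0.     0.362] j [-1.21  0.35  1.63  0.    1.16 -0.  ] F [-0.   0.8  0. ] op 85.4 g 0.0
```

Careful with the scale: turns go in shares of 4 rad. That gives: -0.507 rad is -0.1268.

Emit:
move_arm(motion=[[0,0,-0.025,0.035,-0.047,0,0.0854],[0,0,-0.05,0.07,-0.095,0,0.0854],[0,0,-0.075,0.105,-0.142,0,0.0854],[0,0,-0.1,0.14,-0.19,0,0.0854],[0,0,-0.125,0.175,-0.237,0,0.0854],[0,0,-0.1268,0.21,-0.285,0,0.0854],[0,0,-0.1268,0.24,-0.325,0,0.0854],[0,0,-0.1268,0.24,-0.325,0,0.0854]])

```text
clock: 1.1
eef_pos: [330.9, -192.9, 231.2]
tcp_rot: [-3.141, -0.0, 0.873]
contact_force: [0.1, 0.4, 0.1]
opening: 1.001
grasp_force: 0.0
```

```bash
python3 -c "
from h import *
go(430,170,231)"
```

```text
turn [-0.0006 -0.0005  0.0042] shift [ 0.3418 -0.1572  0.0004] | 1.1 [ 330.9 -192.9  231.2] [-3.141 -0.     0.873] j [-0.53 -0.04  2.11  0.    1.07  0.17] F [0.1 0.4 0.1] op 85.5 g 0.0
```

To row units: 0.004 rad is 0.001.

Emit:
move_arm(motion=[[0,0,0.001,0.057,-0.026,0,0.0854],[0,0,0.001,0.114,-0.052,0,0.0854],[0,0,0.001,0.171,-0.078,0,0.0854],[0,0,0.001,0.228,-0.105,0,0.0854],[0,0,0.001,0.285,-0.131,0,0.0854],[0,0,0.001,0.342,-0.157,0,0.0854],[0,0,0.001,0.342,-0.157,0,0.0854],[0,0,0.001,0.342,-0.157,0,0.0854]])

```text
clock: 2.1
eef_pos: [431.6, 166.2, 230.8]
tcp_rot: [-3.141, 0.001, 0.865]
contact_force: [0.0, -0.3, 0.2]
opening: 1.001
grasp_force: 0.0
```

Run:
```python
from h import *
go(446,218,160)
c=camera_params("wrist");p,d=grab_frame("wrist");W=cloud(c,d);cv2.imwrite("pics/w1.png",p[:,:,::-1]);np.savez("w1.npz",W=W,**{k:c[k] for k in c})
print(c["world_from_camera"].round(3))
```

```text
turn [-0.0002  0.0014 -0.0036] shift [ 0.0489 -0.0226  0.0707] | 2.1 [431.6 166.2 230.8] [-3.141e+00  1.000e-03  8.650e-01] j [ 0.36  0.1   1.97 -0.    1.08  1.07] F [ 0.  -0.3  0.2] op 85.4 g 0.0
[[ 7.61000e-01 -6.21000e-01 -1.87000e-01  4.79151e+02]
 [-6.49000e-01 -7.29000e-01 -2.20000e-01  2.21839e+02]
 [ 0.00000e+00  2.89000e-01 -9.57000e-01  3.71444e+02]
 [ 0.00000e+00  0.00000e+00  0.00000e+00  1.00000e+00]]
```

View pics/w1.png

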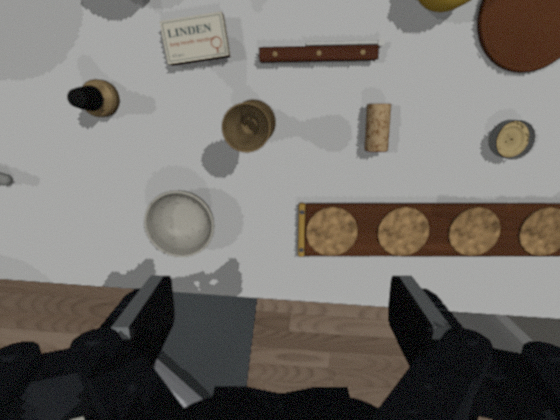

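Wrist view: stopper (95,98), jigger rim (247,126), cork (377,128) nearly square to the rail, tea light (512,140). Discs at (332,231), (403,231), (474,231) and (546,231).

Run:
```python
from h import *
q=np.load("w1.npz");W=q["W"];c={k:q[k] for k in("camera_matrix","world_from_camera")};c["k1"]=float(q["k1"])
def fit(n,u,v,r,lo,hi):
    m=np.zeros(W.shape[:2],bool);m[max(0,v-r):v+r,max(0,u-r):u+r]=1;m&=(W[...,2]>lo)&(W[...,2]<hi)
    P=W[m];e,rad=cv2.minEnclosingCircle(P[:,:2].astype(np.float32));rr=cv2.minAreaRect(P[:,:2].astype(np.float32))
    print(n,len(P),P.mean(0).round(1),"circ",np.round(e,1),round(rad,1),"rect",np.round(rr[0],1),np.round(rr[1],1),round(rr[2],1))
print("table",np.median(W[150:200,340:370,2]))
fit("jig",247,126,35,84,97);fit("stop",86,98,25,45,55);fit("stopk",95,98,30,8,20);fit("cork",377,128,35,9,30);fit("tea",512,140,35,8,20);fit("rail a",332,231,29,11.7,20);fit("rail b",403,231,28,11.7,20)
D=onplane(c,[(332,231),(403.5,231),(474.5,231),(546,231)],13);print(D.round(1))
print(onplane(c,[(247,126)],91),onplane(c,[(512,139.5)],15),onplane(c,[(86,98)],51),onplane(c,[(377,104),(376.5,151)],15))
d=D[3]-D[0];print(np.hypot(*d[:2]),np.arctan2(d[1],d[0]))
```

```text
table -2.09879622100965
jig 568 [446.  225.8  87.5] circ [447.1 225.2] 18.7 rect [447.1 225.3] [35.4 37.1] 49.6
stop 314 [350.7 337.   48.1] circ [350.5 337.4] 8.4 rect [350.1 337.3] [15.8 15.4] 69.5
stopk 625 [355.  333.3  12. ] circ [350.  337.7] 17.8 rect [351.9 335.5] [34.7 29.2] 45.4
cork 1145 [533.8 145.8  18.5] circ [535.1 144.2] 24.2 rect [534.7 144.1] [43.5 23.1] 49.8
tea 419 [630.3  48.3  11. ] circ [629.4  48.8] 19.8 rect [629.5  48.8] [37.4 38.8] 50.2
rail a 437 [434.9  89.3  12.1] circ [435.5  89.9] 26.6 rect [435.4  90.2] [51.3 51.9] 12.6
rail b 482 [492.9  41.5  12.1] circ [492.9  41.1] 26.7 rect [492.8  41.3] [51.1 52.2] 49.2
[[436.8  90.   13. ]
 [493.3  41.8  13. ]
 [549.8  -6.4  13. ]
 [607.2 -55.4  13. ]]
[[449.05134187 225.25717108  91.        ]] [[626.9667348   51.58075642  15.        ]] [[357.45761393 330.65427999  51.        ]] [[546.73805452 162.45042187  15.        ]
 [520.50302738 127.4212477   15.        ]]
224.11132811018533 -0.7064830231573409
```

To row units: -0.004 rad is -0.001.

Emit:
move_arm(motion=[[0,0,-0.001,0.054,-0.026,0.05,0.0854],[0,0,-0.001,0.054,-0.026,0.05,0.0854],[0,0,-0.001,0.054,-0.026,0.05,0.0854]])

```text
clock: 2.52
eef_pos: [446.6, 223.7, 180.7]
tcp_rot: [-3.141, 0.002, 0.868]
contact_force: [0.3, -0.0, -0.5]
opening: 0.998
grasp_force: 0.0
```

```bash
cat >> h.py <<'E'
def look(tag,*fits):
    c=camera_params("wrist");p,d=grab_frame("wrist");W=cloud(c,d);cv2.imwrite(f"pics/{tag}.png",p[:,:,::-1])
    for n,x,y,r,lo,hi in fits:
        P=W[(np.hypot(W[...,0]-x,W[...,1]-y)<r)&(W[...,2]>lo)&(W[...,2]<hi)]
        if len(P)<10: print(n,"none");continue
        e,rad=cv2.minEnclosingCircle(P[:,:2].astype(np.float32));rr=cv2.minAreaRect(P[:,:2].astype(np.float32))
        print(n,len(P),"z",np.percentile(P[:,2],[10,90]).round(1),"circ",np.round(e,1),round(rad,1),"rect",np.round(rr[0],1),np.round(rr[1],1),round(rr[2],1))
    return W
E
python3 - <<'E'
from h import *
W=look("w2",("jig",447,224,35,82,97),("bottom",447,224,35,2,20))
print(np.median(W[...,2][abs(W[...,2])<8]))
go(447,224,56)
E
```

```text
jig 859 z [83.3 89.2] circ [447.1 225.6] 18.9 rect [447.3 225.5] [36.9 36.8] 79.9
bottom 609 z [ 4.  18.4] circ [447.  226.1] 21.3 rect [450.7 230.4] [29.4 41.9] 50.8
-1.9502294178752209
turn [-0.      0.001  -0.0008] shift [ 6.000e-04 -1.000e-04  1.255e-01] | 2.575 [446.8 223.6 181.5] [-3.142e+00  1.000e-03  8.680e-01] j [ 0.46  0.22  1.95 -0.    0.98  1.16] F [-0.5 -0.6  0.2] op 85.6 g 0.0
```

View pics/w2.png

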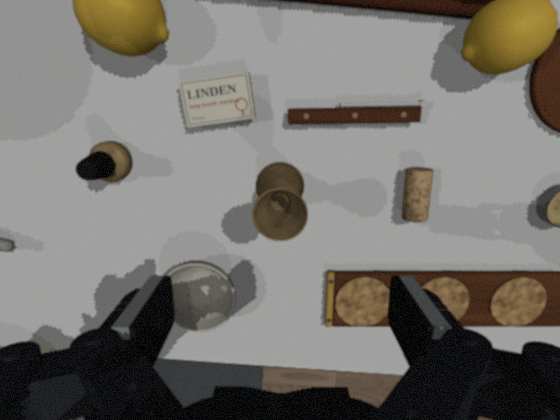

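Jigger at (280,213), centred between the fingers. Descend and grip.

Emit:
move_arm(motion=[[0,0,0,0.002,-0.001,0.05,0.0854],[0,0,0,0.002,-0.001,0.09,0.0854],[0,0,0,0.002,-0.001,0.125,0.0854],[0,0,0,0.002,-0.001,0.125,0.05],[0,0,0,0.002,-0.001,0.125,0.035],[0,0,0,0.002,-0.001,0.125,0.035],[0,0,0,0.002,-0.001,0.125,0.035],[0,0,0,0.002,-0.001,0.125,0.035]], grip_force=30)

```text
clock: 3.58
eef_pos: [448.7, 227.5, 58.4]
tcp_rot: [3.14, -0.003, 0.869]
contact_force: [-0.8, -1.0, 6.2]
opening: 0.443
grasp_force: 29.7
```

Emit:
move_arm(motion=[[0,0,0,0,0,-0.015,0.035],[0,0,0,0,0,-0.04,0.035],[0,0,0,0,0,-0.06,0.035],[0,0,0,0,0,-0.06,0.035]])

```text
clock: 4.08
eef_pos: [448.8, 227.7, 118.9]
tcp_rot: [3.14, -0.004, 0.869]
contact_force: [-0.1, -0.2, -1.8]
opening: 0.438
grasp_force: 30.8
```

Run:
```python
from h import *
go(607.2,-56,116)
s=sensors.sense()["eef_pos"]
W=look("w3",("jig",s[0],s[1],30,s[2]+17,s[2]+50),("low",s[0],s[1],35,s[2]-60,s[2]-30))
go(607.2,-56,116)
```

```text
turn [ 0.0018 -0.0043 -0.0001] shift [-0.1144  0.3041  0.003 ] | 4.075 [448.8 227.7 118.9] [ 3.14  -0.004  0.869] j [0.47 0.31 1.99 0.   0.83 1.17] F [-0.1 -0.2 -1.8] op 37.4 g 30.848482932751722
jig 9247 z [138.7 160.2] circ [453.1 232.9] 29.2 rect [448.2 225.5] [37.9 58. ] 56.5
low 2684 z [62.5 85.9] circ [447.  226.3] 22.1 rect [450.9 230.6] [32.2 43.7] 48.9
turn [ 0.0011 -0.0026 -0.0002] shift [-0.1136  0.3045  0.0017] | 4.125 [448.1 227.4 117.7] [ 3.141e+00 -3.000e-03  8.690e-01] j [0.47 0.31 1.99 0.   0.83 1.17] F [-0.   0.  -1.3] op 37.4 g 30.843610628753595
```

View pics/w3.png

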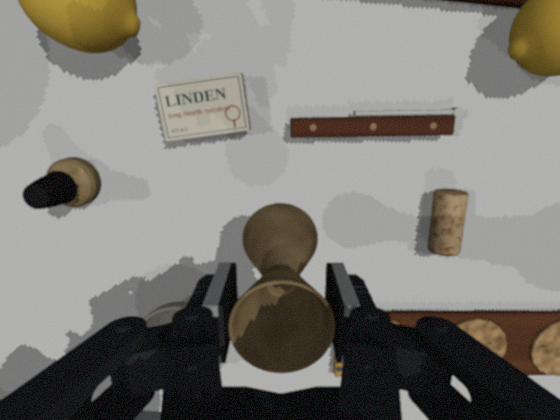

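The jigger is held upright. I'll move to short of seat d to see the discs clearly.

Emit:
move_arm(motion=[[0,0,0,-0.03,0.05,-0.02,0.035],[0,0,0,-0.06,0.1,-0.03,0.035],[0,0,0,-0.09,0.15,-0.03,0.035],[0,0,0,-0.12,0.2,-0.03,0.035],[0,0,0,-0.15,0.25,-0.03,0.035],[0,0,0,-0.184,0.304,-0.03,0.035],[0,0,0,-0.184,0.304,-0.03,0.035],[0,0,0,-0.184,0.304,-0.03,0.035]])

```text
clock: 5.12
eef_pos: [559.8, -109.7, 145.4]
tcp_rot: [-3.14, 0.001, 0.868]
contact_force: [0.1, 0.3, -1.5]
opening: 0.444
grasp_force: 31.0
```

Run:
```python
from h import *
go(607.2,-56,116)
W=look("w4",*[(n,x,y,29,11.2,16) for n,x,y in(("a",436,90),("b",493,41.5),("c",550,-7),("d",607,-55.5))])
m=W[...,2];print(np.median(m[abs(m)<8]),np.median(m[(m>6)&(m<10.5)]))
```

```text
turn [-0.0019  0.0007 -0.0014] shift [0.0717 0.0015 0.0293] | 5.125 [ 559.8 -109.7  145.4] [-3.14e+00  1.00e-03  8.68e-01] j [-0.2   0.37  1.83  0.    0.95  0.51] F [ 0.1  0.3 -1.5] op 37.9 g 31.002295803946254
a 189 z [11.3 12.3] circ [447.9  73. ] 17.4 rect [449.7  70.6] [34.8  9.2] 37.3
b 1929 z [11.3 12.3] circ [493.2  40.1] 26.8 rect [492.8  39.9] [52.4 52.5] 1.2
c 2168 z [11.3 12.4] circ [550.1  -8.8] 26.8 rect [550.   -8.2] [51.6 52. ] 63.5
d 2122 z [11.3 12.3] circ [606.5 -56.9] 26.6 rect [606.7 -56.6] [51.4 52.4] 51.6
-2.003017703423893 8.244564547949182
```

View pics/w4.png

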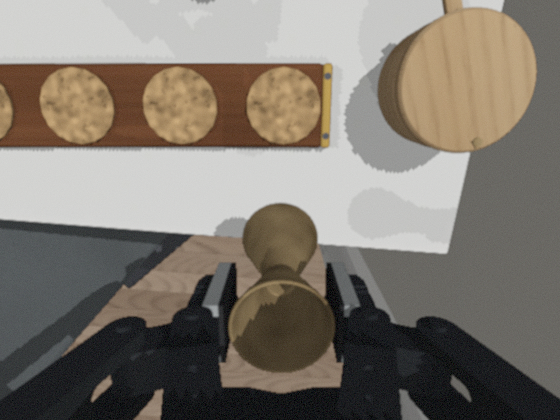

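To row units: -0.001 rad is -0.0003.

Emit:
move_arm(motion=[[0,0,0,0.036,0.001,0,0.035],[0,0,-0.0003,0.072,0.0015,0.02,0.035],[0,0,-0.0003,0.072,0.0015,0.05,0.035],[0,0,-0.0003,0.072,0.0015,0.06,0.035],[0,0,-0.0003,0.072,0.0015,0.06,0.035],[0,0,-0.0003,0.072,0.0015,0.06,0.035]])

```text
clock: 5.92
eef_pos: [608.7, -55.8, 87.3]
tcp_rot: [3.141, -0.001, 0.87]
contact_force: [-0.4, -0.3, -1.5]
opening: 0.443
grasp_force: 31.0
```

Run:
```python
from h import *
go(607.4,-55.7,71.4)
s=sensors.sense()["eef_pos"]
W=look("w5",("low",s[0],s[1],35,s[2]-55,s[2]-35),("c",550,-8.4,29,11.2,16))
go(607.4,-55.7,71.4)
```

```text
turn [ 0.0011 -0.0007  0.0008] shift [-0.0008 -0.0011  0.0159] | 5.925 [608.7 -55.8  87.3] [ 3.141e+00 -1.000e-03  8.700e-01] j [-0.09  0.5   1.77  0.    0.87  0.61] F [-0.4 -0.3 -1.5] op 37.8 g 30.98164881021148
low 1836 z [34.2 50.1] circ [607.2 -56.8] 20.8 rect [610.9 -52.5] [30.  41.5] 49.9
c 2372 z [11.3 12.2] circ [550.2  -7.8] 26.8 rect [550.4  -7.9] [52.6 52. ] 32.0
turn [ 0.0014 -0.001   0.0006] shift [-0.0008 -0.0013  0.0161] | 5.975 [608.9 -55.9  87.5] [ 3.14e+00 -1.00e-03  8.70e-01] j [-0.09  0.5   1.77 -0.    0.87  0.61] F [ 0.3 -0.4 -1.7] op 37.6 g 30.982474699976592
```

Emit:
move_arm(motion=[[0,0,0,0,-0.001,0.008,0.035],[0,0,0,0,-0.001,0.013,0.035],[0,0,0,0,-0.001,0.016,0.035],[0,0,0,0,-0.001,0.016,0.035],[0,0,0,0,-0.001,0.016,0.035]])

```text
clock: 6.6
eef_pos: [607.6, -55.1, 71.5]
tcp_rot: [-3.141, -0.0, 0.87]
contact_force: [-4.4, 1.2, 14.7]
opening: 0.438
grasp_force: 32.8
```

Emit:
move_arm(motion=[[0,0,0,0,0,-0.001,0.035],[0,0,0,0,0,-0.001,0.045],[0,0,0,0,0,-0.001,0.06],[0,0,0,0,0,-0.001,0.06],[0,0,0,0,0,-0.04,0.06],[0,0,0,0,0,-0.08,0.06],[0,0,0,0,0,-0.1,0.06],[0,0,0,0,0,-0.1,0.06]])

```text
clock: 7.6
eef_pos: [608.7, -55.2, 171.8]
tcp_rot: [3.139, -0.002, 0.87]
contact_force: [-0.1, -0.3, 0.9]
opening: 0.704
grasp_force: 0.0
```

Run:
```python
from h import *
W=look("w6",("jigtop",607,-56,35,94,108),("jigbase",607,-56,35,20,40),("c",550,-8.4,29,11.2,16),("tea",629,49,35,6,20),("cork",534.7,144,35,9,30))
go(350.5,337,160)
```

```text
jigtop 1078 z [ 95.3 102.2] circ [605.8 -56.9] 18.9 rect [606.2 -57.1] [36.9 36.9] 49.7
jigbase 751 z [22.  37.7] circ [605.7 -56.4] 19.8 rect [609.7 -52.4] [27.9 38.9] 47.9
c 1294 z [11.3 12.3] circ [550.3  -7.7] 26.9 rect [550.1  -7.7] [53.  51.7] 42.7
tea 1247 z [ 6.2 12.4] circ [629.5  48.9] 19.1 rect [629.9  49. ] [37.1 37.4] 49.7
cork 2031 z [12.5 21.1] circ [535.3 144.4] 24.7 rect [536.1 143.8] [45. 23.] 49.0
turn [ 0.0008 -0.0005  0.0008] shift [ 0.1338 -0.4495  0.0101] | 7.65 [607.7 -55.1 170.4] [ 3.141e+00 -1.000e-03  8.700e-01] j [-0.09  0.39  1.72 -0.    1.03  0.61] F [ 0.  -0.3 -0.7] op 59.8 g 0.0
```

Emit:
move_arm(motion=[[0,0,0,0.017,-0.056,0,0.06],[0,0,0,0.034,-0.112,0,0.06],[0,0,0,0.05,-0.168,0,0.06],[0,0,0,0.067,-0.225,0,0.06],[0,0,0,0.084,-0.281,0,0.06],[0,0,0,0.1,-0.337,0,0.06],[0,0,0,0.117,-0.393,0.01,0.06],[0,0,0,0.133,-0.449,0.02,0.06]])

```text
clock: 8.65
eef_pos: [348.5, 337.0, 148.9]
tcp_rot: [-3.141, 0.001, 0.87]
contact_force: [0.6, 0.7, 0.3]
opening: 0.702
grasp_force: 0.0
```

Emit:
move_arm(motion=[[0,0,0,0,0,0.02,0.06],[0,0,0,0,0,0.02,0.06],[0,0,0,0,0,0.02,0.06]])

```text
clock: 9.02
eef_pos: [350.3, 335.5, 130.0]
tcp_rot: [-3.142, 0.001, 0.869]
contact_force: [0.1, 0.6, -0.8]
opening: 0.701
grasp_force: 0.0
```

Run:
```python
from h import *
W=look("w7",("tip",350.3,337.5,35,40,55),("knob",350.3,337.5,35,5,20))
go(350.3,337.5,27)
```

```text
tip 621 z [43.2 49.1] circ [350.  338.4] 9.2 rect [350.3 338.8] [17.3 16.9] 4.0
knob 864 z [ 9.4 13.7] circ [349.9 338.3] 17.6 rect [351.  339.6] [31.6 34.8] 46.0
turn [ 0.      0.0002 -0.0004] shift [ 0.0012 -0.0015  0.1034] | 9.075 [350.7 335.6 130.4] [3.142 0.    0.869] j [ 0.76  0.27  2.02 -0.    0.85  1.46] F [-0.1 -0.3  0. ] op 60.0 g 0.0
```

Emit:
move_arm(motion=[[0,0,0,0.002,-0.002,0.04,0.06],[0,0,0,0.002,-0.002,0.08,0.06],[0,0,0,0.002,-0.002,0.105,0.05],[0,0,0,0.002,-0.002,0.105,0.03],[0,0,0,0.002,-0.002,0.105,0.015],[0,0,0,0.002,-0.002,0.105,0.015],[0,0,0,0.002,-0.002,0.105,0.015],[0,0,0,0.002,-0.002,0.105,0.015]], grip_force=35)

```text
clock: 10.07
eef_pos: [350.3, 339.3, 25.9]
tcp_rot: [3.141, -0.001, 0.87]
contact_force: [-0.5, -0.2, 5.2]
opening: 0.226
grasp_force: 34.7
```

Emit:
move_arm(motion=[[0,0,0,0,0,-0.02,0.01],[0,0,0,0,0,-0.05,0.01],[0,0,0,0,0,-0.1,0.01],[0,0,0,0,0,-0.12,0.01],[0,0,0,0,0,-0.12,0.01]])

```text
clock: 10.7
eef_pos: [350.7, 339.7, 146.8]
tcp_rot: [3.141, -0.004, 0.87]
contact_force: [-0.2, -0.3, -1.2]
opening: 0.225
grasp_force: 34.2
```

Run:
```python
from h import *
s=sensors.sense()["eef_pos"]
W=look("w8",("knob",s[0],s[1],35,s[2]-29,s[2]-5))
go(550,-8.2,150)
```

```text
knob 1905 z [125.6 134.7] circ [352.7 342.2] 16.9 rect [356.7 346.8] [15.9 33.9] 49.6
turn [ 0.0001 -0.0012  0.0009] shift [-0.1365  0.3767 -0.0046] | 10.75 [350.1 339.1 145.5] [ 3.141e+00 -1.000e-03  8.700e-01] j [ 0.77  0.25  2.   -0.    0.89  1.47] F [ 0.  -0.2 -1.8] op 18.9 g 34.23148550231417
```

View pics/w8.png

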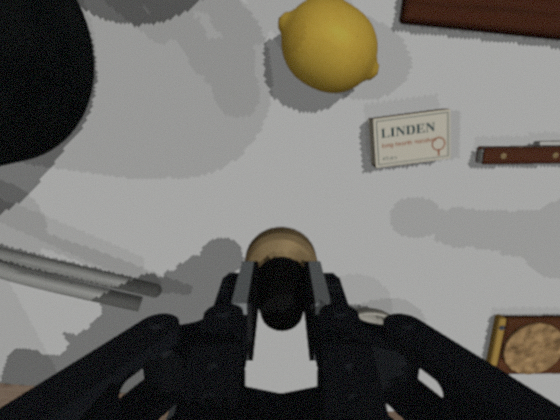

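Stopper held upright at (280,265).

Emit:
move_arm(motion=[[0,0,0,-0.02,0.054,0,0.01],[0,0,0,-0.039,0.108,0,0.01],[0,0,0,-0.059,0.162,0,0.01],[0,0,0,-0.078,0.216,0,0.01],[0,0,0,-0.098,0.27,0,0.01],[0,0,0,-0.118,0.324,0,0.01],[0,0,0,-0.137,0.377,0.02,0.01],[0,0,0,-0.137,0.377,0.05,0.01]])

```text
clock: 11.75
eef_pos: [551.5, -12.2, 93.7]
tcp_rot: [3.14, -0.0, 0.866]
contact_force: [-0.5, 0.0, -1.2]
opening: 0.228
grasp_force: 34.3
```

Emit:
move_arm(motion=[[0,0,0,0,0,0.02,0.01],[0,0,0,0,0,0.025,0.01],[0,0,0,0,0,0.025,0.01]])

```text
clock: 12.12
eef_pos: [549.2, -8.8, 69.5]
tcp_rot: [-3.14, 0.001, 0.87]
contact_force: [-0.1, -0.4, -1.0]
opening: 0.222
grasp_force: 34.3
```

Run:
```python
from h import *
s=sensors.sense()["eef_pos"]
W=look("w9",("knob",s[0],s[1],35,s[2]-24,s[2]-5),("b",493,40.3,29,11.2,16))
go(549.5,-8.8,39)
```

```text
knob 1832 z [49.8 57.4] circ [551.2  -5.9] 16.9 rect [554.8  -1.6] [15.8 33.8] 51.0
b 2803 z [11.3 12.2] circ [493.4  40.7] 26.7 rect [493.3  40.6] [52.8 51.7] 34.8
turn [-0.0002  0.0001  0.0012] shift [-0.0002 -0.0001  0.0313] | 12.175 [549.7  -8.7  70.3] [-3.141  0.     0.87 ] j [-0.02  0.45  1.92 -0.    0.78  0.68] F [-1.1  0.3 -1.7] op 19.2 g 34.348786182345066
```

Emit:
move_arm(motion=[[0,0,0,0,0,0.015,0.01],[0,0,0,0,0,0.025,0.01],[0,0,0,0,0,0.031,0.01],[0,0,0,0,0,0.031,0.01],[0,0,0,0,0,0.031,0.01]])

```text
clock: 12.8
eef_pos: [549.7, -8.9, 39.1]
tcp_rot: [-3.142, 0.0, 0.87]
contact_force: [0.1, -0.3, -0.5]
opening: 0.223
grasp_force: 34.4
```

Emit:
move_arm(motion=[[0,0,0,0,0,0.001,0.01],[0,0,0,0,0,0.002,0.01],[0,0,0,0,0,0.002,0.01]])

```text
clock: 13.18
eef_pos: [549.9, -8.9, 38.8]
tcp_rot: [3.141, -0.0, 0.87]
contact_force: [-6.3, 0.3, 20.5]
opening: 0.228
grasp_force: 37.5
```

Emit:
move_arm(motion=[[0,0,0,0,0,-0.0015,0.01],[0,0,0,0,0,-0.0015,0.025],[0,0,0,0,0,-0.0015,0.04],[0,0,0,0,0,-0.0015,0.045],[0,0,0,0,0,-0.03,0.045],[0,0,0,0,0,-0.07,0.045],[0,0,0,0,0,-0.11,0.045],[0,0,0,0,0,-0.11,0.045]])

```text
clock: 14.18
eef_pos: [551.9, -9.0, 150.2]
tcp_rot: [3.137, -0.004, 0.87]
contact_force: [0.7, 0.9, 0.3]
opening: 0.528
grasp_force: 0.0
```

Run:
```python
from h import *
W=look("w10",("tip",550,-8.3,30,53,68),("knob",550,-8.3,30,16,33),("jigtop",607,-56,35,94,108),("cork",535.3,144.2,35,9,30))
go(535.3,144.2,100)
```

```text
tip 589 z [55.7 62.2] circ [549.6  -9.3] 9.3 rect [550.1  -8.7] [16.9 17.5] 10.8
knob 836 z [21.9 26.7] circ [549.3  -9.3] 17.7 rect [550.5  -8. ] [31.6 34.4] 49.8
jigtop 1433 z [ 95.2 102.1] circ [606. -57.] 19.1 rect [606.1 -56.8] [37.2 37.2] 54.7
cork 2336 z [13.6 21. ] circ [535.9 143.4] 24.2 rect [535.7 143.8] [44.9 23. ] 50.1
turn [ 0.0021 -0.0017  0.0008] shift [ 0.1071 -0.1106  0.0483] | 14.225 [550.6  -8.9 148.4] [ 3.139e+00 -2.000e-03  8.700e-01] j [-0.02  0.33  1.87  0.    0.93  0.68] F [ 0.4  0.2 -0.8] op 44.9 g 0.0
```

Emit:
move_arm(motion=[[0,0,0,0.04,-0.04,0,0.045],[0,0,0,0.08,-0.08,0,0.045],[0,0,0,0.107,-0.11,0.01,0.045],[0,0,0,0.107,-0.11,0.04,0.045],[0,0,0,0.107,-0.11,0.05,0.045],[0,0,0,0.107,-0.11,0.05,0.045],[0,0,0,0.107,-0.11,0.05,0.045]])

```text
clock: 15.1
eef_pos: [535.2, 143.4, 97.7]
tcp_rot: [3.141, -0.0, 0.869]
contact_force: [-0.7, 0.2, 0.8]
opening: 0.528
grasp_force: 0.0
```

Run:
```python
from h import *
W=look("w11",("cork",535.6,143.8,35,9,30),("corktop",535.6,143.8,35,15,30))
go(535.6,143.8,4)
```

```text
cork 2427 z [14.5 21. ] circ [535.4 144.7] 24.4 rect [535.  144.7] [45.5 22.3] 50.4
corktop 2120 z [16.6 21.1] circ [535.3 144.5] 24.2 rect [535.1 144.6] [45.4 20.4] 50.4
turn [ 0.0006 -0.0009 -0.    ] shift [ 0.0004 -0.0001  0.094 ] | 15.15 [535.3 143.4  98. ] [ 3.141e+00 -1.000e-03  8.690e-01] j [ 0.26  0.41  1.9  -0.    0.84  0.96] F [-0.2  1.3  0.2] op 45.0 g 0.0
```

Emit:
move_arm(motion=[[0,0,0,0.001,-0.001,0.04,0.045],[0,0,0,0.001,-0.001,0.075,0.045],[0,0,0,0.001,-0.001,0.094,0.045],[0,0,0,0.001,-0.001,0.094,0.035],[0,0,0,0.001,-0.001,0.094,0.015],[0,0,0,0.001,-0.001,0.094,0.015],[0,0,0,0.001,-0.001,0.094,0.015],[0,0,0,0.001,-0.001,0.094,0.015]], grip_force=20)

```text
clock: 16.15
eef_pos: [535.3, 145.4, 4.3]
tcp_rot: [3.141, -0.001, 0.87]
contact_force: [-0.1, -0.1, 6.3]
opening: 0.256
grasp_force: 24.0
```

Emit:
move_arm(motion=[[0,0,0,0,0,-0.02,0.015],[0,0,0,0,0,-0.05,0.015],[0,0,0,0,0,-0.08,0.015],[0,0,0,0,0,-0.08,0.015],[0,0,0,0,0,-0.08,0.015]])

```text
clock: 16.77
eef_pos: [534.2, 145.1, 83.0]
tcp_rot: [-3.141, 0.0, 0.87]
contact_force: [0.2, 0.5, -1.4]
opening: 0.258
grasp_force: 23.1
```

Run:
```python
from h import *
s=sensors.sense()["eef_pos"]
W=look("w12",("cork",s[0],s[1],30,s[2]-5,s[2]+22),("b",493,40.5,29,11.2,16))
go(493.2,40.4,80)
```

```text
cork 8175 z [ 90.8 100.1] circ [534.6 145.5] 25.6 rect [534.3 144.9] [47.1 46.4] 6.6
b 479 z [11.3 12.3] circ [481.6  55.1] 18.0 rect [482.3  54.5] [35.4 18.9] 50.9
turn [-0.0007  0.001   0.0008] shift [-0.1062  0.0364  0.0026] | 16.825 [533.9 145.   82.5] [-3.141e+00  1.000e-03  8.700e-01] j [0.26 0.43 1.9  0.   0.81 0.96] F [ 0.4 -0.3 -1.2] op 22.4 g 23.065617084503174
```

View pics/w12.png

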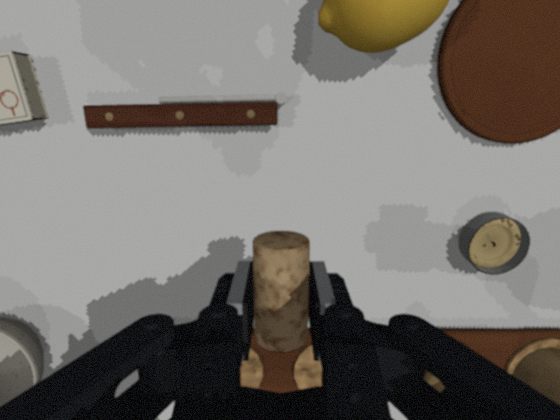

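Cork held level at (281,290).

Emit:
move_arm(motion=[[0,0,0,-0.05,0.018,0,0.015],[0,0,0,-0.106,0.036,0,0.015],[0,0,0,-0.106,0.036,0.02,0.015],[0,0,0,-0.106,0.036,0.045,0.015],[0,0,0,-0.106,0.036,0.045,0.015],[0,0,0,-0.106,0.036,0.045,0.015]])

```text
clock: 17.58
eef_pos: [493.6, 41.1, 38.2]
tcp_rot: [-3.141, 0.001, 0.87]
contact_force: [0.2, -0.2, 0.0]
opening: 0.261
grasp_force: 23.1
```

Run:
```python
from h import *
go(493.2,40.4,17.3)
```

```text
turn [-0.0006  0.0006  0.001 ] shift [-0.0008  0.0002  0.0209] | 17.575 [493.6  41.1  38.2] [-3.141e+00  1.000e-03  8.700e-01] j [0.08 0.44 2.05 0.   0.66 0.78] F [ 0.2 -0.2  0. ] op 22.3 g 23.06114226579666
```

Emit:
move_arm(motion=[[0,0,0,-0.001,0,0.012,0.015],[0,0,0,-0.001,0,0.018,0.015],[0,0,0,-0.001,0,0.021,0.015],[0,0,0,-0.001,0,0.021,0.015],[0,0,0,-0.001,0,0.021,0.015]])

```text
clock: 18.2
eef_pos: [493.2, 40.2, 17.3]
tcp_rot: [3.141, -0.0, 0.87]
contact_force: [1.1, -0.2, -0.6]
opening: 0.264
grasp_force: 23.1
```

Emit:
move_arm(motion=[[0,0,0,0,0,0.001,0.015],[0,0,0,0,0,0.0015,0.015],[0,0,0,0,0,0.0015,0.015]])

```text
clock: 18.58
eef_pos: [493.2, 40.2, 17.2]
tcp_rot: [3.141, -0.0, 0.87]
contact_force: [-7.2, -0.9, 23.2]
opening: 0.26
grasp_force: 26.2
```

Seated. Release and go up.

Emit:
move_arm(motion=[[0,0,0,0,0,-0.0015,0.015],[0,0,0,0,0,-0.0015,0.03],[0,0,0,0,0,-0.0015,0.04],[0,0,0,0,0,-0.0015,0.04],[0,0,0,0,0,-0.03,0.04],[0,0,0,0,0,-0.07,0.04],[0,0,0,0,0,-0.11,0.05],[0,0,0,0,0,-0.11,0.055]])

```text
clock: 19.58
eef_pos: [495.1, 40.4, 128.4]
tcp_rot: [3.138, -0.004, 0.87]
contact_force: [-0.2, 0.1, -0.7]
opening: 0.641
grasp_force: 0.0
```

Run:
```python
from h import *
W=look("w13",("cork",493.2,40.4,32,18,38),("tea",629.5,48.9,30,6,20),("a",436.5,88.8,29,11.2,16),("stop",550,-8.3,30,53,68))
go(629.5,49,100)
```

```text
cork 2156 z [26.8 34. ] circ [492.7  39.9] 24.9 rect [493.   39.8] [45.6 22.8] 49.5
tea 1869 z [ 6.3 12.8] circ [629.8  49.1] 19.5 rect [630.   49.2] [37.7 38.1] 50.2
a 1772 z [11.3 12.2] circ [435.8  89.4] 26.6 rect [436.   89.5] [52.3 51. ] 75.0
stop 742 z [55.2 62.2] circ [549.3  -9. ] 9.2 rect [549.3  -8.4] [17.1 17.1] 53.0
turn [ 0.0019 -0.0019  0.0008] shift [0.0941 0.0979 0.0272] | 19.625 [493.9  40.3 126.8] [ 3.14e+00 -2.00e-03  8.70e-01] j [0.08 0.29 2.   0.   0.85 0.78] F [-0.8 -0.6 -0.3] op 55.1 g 0.0
```

Emit:
move_arm(motion=[[0,0,0,0.04,0.04,-0.01,0.055],[0,0,0,0.08,0.08,-0.01,0.06],[0,0,0,0.094,0.098,0,0.06],[0,0,0,0.094,0.098,0.03,0.06],[0,0,0,0.094,0.098,0.05,0.06],[0,0,0,0.094,0.098,0.05,0.06],[0,0,0,0.094,0.098,0.05,0.06]])

```text
clock: 20.5
eef_pos: [628.6, 48.9, 76.1]
tcp_rot: [3.141, -0.0, 0.87]
contact_force: [0.1, -0.7, 0.3]
opening: 0.702
grasp_force: 0.0
```

Run:
```python
from h import *
W=look("w14",("tea",629.7,49.1,30,6,20))
go(629.7,49.1,3)
```

```text
tea 2049 z [ 6.3 12.8] circ [629.9  49.4] 19.2 rect [629.9  49.4] [38.3 37.2] 51.2
turn [ 0.0008 -0.0008  0.0008] shift [0.0005 0.0003 0.0736] | 20.55 [629.   48.9  76.6] [ 3.141e+00 -1.000e-03  8.700e-01] j [0.08 0.54 1.73 0.   0.87 0.78] F [-0.1  0.2  0.1] op 60.2 g 0.0
```

Emit:
move_arm(motion=[[0,0,0,0.001,0,0.04,0.06],[0,0,0,0.001,0,0.065,0.06],[0,0,0,0.001,0,0.074,0.06],[0,0,0,0.001,0,0.074,0.05],[0,0,0,0.001,0,0.074,0.032],[0,0,0,0.001,0,0.074,0.032],[0,0,0,0.001,0,0.074,0.032],[0,0,0,0.001,0,0.074,0.032]], grip_force=20)

```text
clock: 21.55
eef_pos: [630.2, 49.7, 3.2]
tcp_rot: [3.14, -0.001, 0.87]
contact_force: [-0.3, -0.3, 7.4]
opening: 0.422
grasp_force: 20.4
```

Emit:
move_arm(motion=[[0,0,0,0,0,-0.01,0.032],[0,0,0,0,0,-0.04,0.032],[0,0,0,0,0,-0.08,0.032],[0,0,0,0,0,-0.11,0.032],[0,0,0,0,0,-0.11,0.032]])

```text
clock: 22.18
eef_pos: [631.2, 49.7, 115.2]
tcp_rot: [3.138, -0.004, 0.87]
contact_force: [0.1, 0.7, -0.8]
opening: 0.42
grasp_force: 20.2
```

Run:
```python
from h import *
s=sensors.sense()["eef_pos"]
W=look("w15",("tea",s[0],s[1],22,s[2]-5,s[2]+14))
go(436,89,110)
```

```text
tea 7529 z [116.5 124.2] circ [631.5  50.2] 21.7 rect [630.6  49.6] [38.8 38.1] 47.5
turn [ 0.002  -0.002   0.0008] shift [-0.0951 -0.1737  0.0028] | 22.225 [630.   49.6 113.4] [ 3.14e+00 -2.00e-03  8.70e-01] j [ 0.08  0.49  1.71 -0.    0.94  0.78] F [ 0.1  0.6 -0.4] op 36.2 g 20.21506533608772
```

View pics/w15.png

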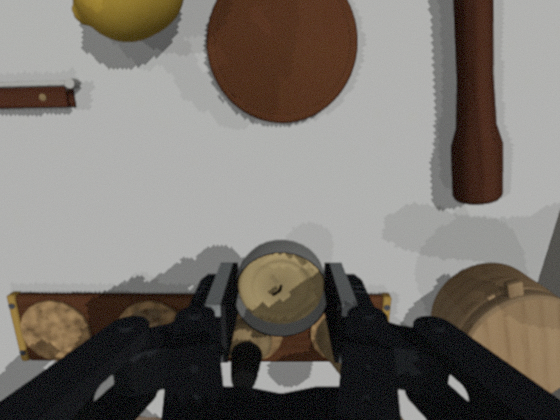

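Tea light held level at (280,287). Carry it to seat a.

Emit:
move_arm(motion=[[0,0,0,-0.015,-0.05,0,0.032],[0,0,0,-0.035,-0.1,0,0.032],[0,0,0,-0.065,-0.14,0,0.032],[0,0,0,-0.095,-0.174,0,0.032],[0,0,0,-0.095,-0.174,0.03,0.032],[0,0,0,-0.095,-0.174,0.075,0.032],[0,0,0,-0.095,-0.174,0.075,0.032],[0,0,0,-0.095,-0.174,0.075,0.032]])

```text
clock: 23.22
eef_pos: [435.0, 89.2, 37.2]
tcp_rot: [-3.141, 0.001, 0.87]
contact_force: [1.2, -0.3, -0.1]
opening: 0.418
grasp_force: 20.4
```

Run:
```python
from h import *
s=sensors.sense()["eef_pos"]
W=look("w16",("tea",s[0],s[1],22,s[2]-5,s[2]+14),("cork",493.2,40.4,32,18,38))
go(436,89,16.5)
```

```text
tea 7519 z [38.6 46.1] circ [435.4  89.7] 21.6 rect [434.1  89.1] [38.8 38.4] 47.3
cork 5236 z [24.1 34. ] circ [492.8  40.1] 24.7 rect [492.4  40.4] [46.  22.8] 47.9
turn [ 0.0005 -0.0006  0.0007] shift [-0.      0.0005  0.0212] | 23.275 [435.6  89.3  37.7] [ 3.141e+00 -1.000e-03  8.700e-01] j [ 0.2   0.38  2.16 -0.    0.6   0.9 ] F [ 0.6 -0.6  0.2] op 36.2 g 20.386192120495252
```

Cork is on b. Lower the tea light.

Emit:
move_arm(motion=[[0,0,0,0,0,0.012,0.032],[0,0,0,0,0,0.018,0.032],[0,0,0,0,0,0.021,0.032],[0,0,0,0,0,0.022,0.032],[0,0,0,0,0,0.022,0.032]])

```text
clock: 23.9
eef_pos: [434.9, 89.3, 15.6]
tcp_rot: [-3.141, 0.0, 0.87]
contact_force: [-5.4, -1.6, 19.4]
opening: 0.424
grasp_force: 22.6
```

Emit:
move_arm(motion=[[0,0,0,0,0,-0.001,0.032],[0,0,0,0,0,-0.001,0.042],[0,0,0,0,0,-0.001,0.052],[0,0,0,0,0,-0.001,0.052],[0,0,0,0,0,-0.03,0.052],[0,0,0,0,0,-0.07,0.052],[0,0,0,-0.05,0,-0.12,0.052],[0,0,0,-0.07,0,-0.15,0.052]])

```text
clock: 24.9
eef_pos: [388.6, 34.9, 165.9]
tcp_rot: [-3.141, 0.0, 0.87]
contact_force: [0.6, -0.8, -0.3]
opening: 0.611
grasp_force: 0.0
```

Emit:
move_arm(motion=[[0,0,0,0,0.04,0,0.052],[0,0,0,0,0.08,0,0.052],[0,0,0,0,0.08,0,0.052],[0,0,0,0,0.08,0,0.052]])

```text
clock: 25.4
eef_pos: [450.0, -15.7, 164.3]
tcp_rot: [-3.14, 0.001, 0.869]
contact_force: [0.1, 1.0, -0.5]
opening: 0.608
grasp_force: 0.0
```

Run:
```python
from h import *
W=look("w17",("tea",436,89,26,19,33),("a",436,89,29,11,14.5),("cork",493.2,40.4,32,18,38),("b",493.2,40.4,29,11,14.5),("stop",550,-8.3,30,53,68),("c",550,-8.3,29,11,14.5),("jig",606.5,-56.7,30,94,108),("d",606.5,-56.7,29,11,14.5))
```

```text
tea 1436 z [19.2 25.7] circ [434.6  88.4] 19.1 rect [434.7  88.1] [37.5 37.3] 49.1
a 914 z [11.1 12.4] circ [435.5  88.8] 26.7 rect [435.6  89.3] [51.3 52.3] 74.2
cork 1955 z [27.8 34.2] circ [493.1  39.5] 24.2 rect [492.9  39.6] [44.4 22.6] 50.4
b 1162 z [11.1 12.3] circ [492.5  40.4] 26.5 rect [492.9  40.6] [51.9 52.5] 48.6
stop 675 z [56.  62.4] circ [548.9 -10. ] 9.4 rect [548.6  -9.5] [18.1 17.2] 11.8
c 1158 z [11.1 12.3] circ [549.5  -8.1] 26.9 rect [549.9  -8.2] [51.9 53.1] 22.0
jig 822 z [ 95.  102.4] circ [604.7 -56.9] 18.9 rect [601.2 -54.8] [37.2 29. ] 62.6
d 714 z [11.2 13.5] circ [606.6 -56.7] 26.9 rect [605.2 -55.4] [53.2 48.9] 44.6
```

View pics/w17.png

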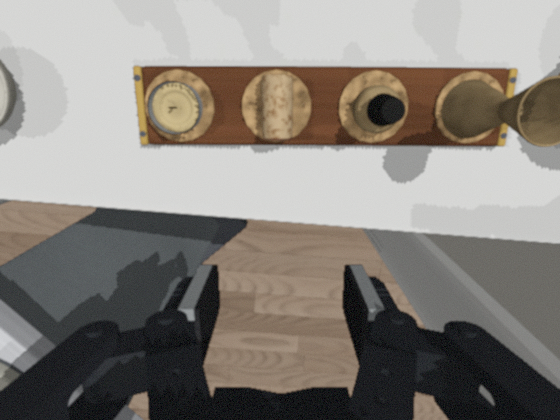

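All four pieces stand on their discs within about 2 mm of centre: tea light (174,107), cork (277,105), stopper (375,108), jigger (475,108). The gripper is clear.

```bash
python3 -c "
from rig import order
print(order.sign_off())"
```

```text
the job is handed in; nothing more can be done
None
```

I set the jigger, stopper, cork and tea light on the rail in falling height from the salt-box end, each within about 2 mm of its disc's centre by the last wrist-camera check, then let go of them and handed the job in at about 25 s.

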